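Fetch the portion sleeve from the deep rinse pocket with the sprung tongs

ROBOT

A 6-joint arm with a two-finger parallel gripper is mounted at the origin on a cart in front of the work surface, level with it; the furniture and walls round the work are solid. World frame = base frame: x ahead of the robot, y to its left, z up, the work surface at z = 0. Lengths are in mm, angles in rad, forces in N, time in s.
With the tool pointing down it reaches from about 275 to 1000 mm from the base axis. Payload 8.4 kg.
Tool frame: the origin (TCP) lies at the centre of the arm's flange, where the gripper is bolted on; the fingertips stand 173 mm ahead of it and the grasp point (between the pads) lies 155 mm ahead of it (tcp_to_tips is the distance from the TCP to the fingertips, in mm); z points along the fingers, x is the direction in which the jaws open and shut, and the axes are right-handed (so a half turn about z gives the same grasp; the last joint's range is limited). The gripper opens to 85 mm and grips with 20 to 120 N. Pads are 22 mm wide; open, the fingers measure 114 mm over their backs; the gripper's body (76 mm by 85 mm) begins 54 mm behind the grasp point. The pads swing forward as they close: fully open they stand 13 mm farther back than shut.
Start: joints at [-1.252, 0.353, 1.633, -0, 1.155, -0.002], TCP at [197.078, -593.119, 404.681] pointing down, gripper open.
Joint ranges: [-2.63, 2.63], [-0.92, 2.1], [0.06, 2.66], [-1.3, 4.44], [0, 2.69], [-3.02, 3.02]. Speed limits (rad/s): [2.22, 2.22, 2.79, 3.14, 3.14, 3.14].

INTERFACE

Orientations are given as [roll, pitch, yaw] about the fixed x, y, z axes, in that order (R = Rz(yaw) Ry(pitch) Rx(roll)).
In Python, from rig import sense, grab_frame, camera_info, sign_off, tcp_to_tips gives the robot as it stands.
- The arm moves only by the shell command python3 -m creep 'ROWS' [FORCE]. ROWS is text: rows parted by semicolons, each of 5 numbers parted by spaces: the opening in per cent of the stroke, from 0 (shut) to 100 (fully open), then the shift along the tool's x, y, z in cm, then the turn about the tool's z in degrees. In form: fingers tx ty tz roll; .... A call has 1 to 20 rows; each row is the pose to reach, as a shift and turn from the pose measured when the call began, along the tool's axes at that moment; what a row does not reach only later rows make up. A row lasts 1/10 s, in which the tool goes at most 50 mm and 8.59 degrees, less where a joint would pass 70% of its speed; a pose out of reach is approached as far as the arm can. A call with a gripper value outside its range is refused whole. The fingers move at their own pace and stop on an object; FORCE is the grip in N (left out, the last holds). Time passes only in rows, so rows that repeat a pose let the fingers close. It gives the time, the measured TCP pose, the force and the opening at its end, in the units of the state.
- sense(): the state, without advancing time (a new reading comes with each control period).
- grab_frame(name): name is "scene" or "top"; returns (picture, depth): 420x560x3 uint8, blue, green, red; 420x560 float32, mm along the optical axis (not along the pixel's ray), 0 where there is no reading.
- camera_info(name): a dict with "vertical_fov" (degrees; the focal length in pixels is half the picture's height over the tangent of half this angle, whatever the lens; pixels are square), "cx", "cy" (the principal point, pixels), "D" ([k1, k2, p1, p2, k3] as OpenCV has them; the pictures are not rectified), "world_to_cam" (4x4, takes a point from world to camera coordinates). Camera axes: x right, y down, z forward; pixel columns grow to the right and rows downward; lengths in mm; the calibration is good to about 2 mm. A picture is of the moment at which its call begins. camera_info takes no time and is no camera call.
- sign_off(): hands the job in, once; it reports no verdict.
The state is a dict: "clock": time; "qpos": joint angles; "qvel": joint speeds; "joint_efforts": joint torques, N m; "eef_pos": TCP position; "tcp_rot": TCP orientation; "contact_force": force on the tool from outside, world axes, zero at the start; "wrist_torque": the same for the moment, N m; "opening": opening from 0.0 (shut) to 1.0 (fully open).
Only numpy, scipy, OpenCV 4.12 (cv2) and the standard library are available. Lean on these libraries where they do the work, as an engineer would, in place of code of your own. Each camera call takes 0.05 s, during which the arm holds its last target.

TASK

Take the sprung tongs from their caddy, reach into the leaning rinse pocket and squeeze them shut on the portion sleeve at its bottom, and draw the sleeve out without touching it with your fingers. Stand the sleeve upright on the flat floor of the drying tray, well inside the rim, then put the tongs back upright in the caddy, tips down. Do not disturb the jars and cups around.

Things in the scene. Friction and masses are not known exactly. Their poses are not given: they have to be found in the camera images.
- tongs: sprung steel tongs, 180 mm long, about 100 g, standing tips down in the caddy, x and y along the caddy's. Origin on the pivot at the top (barrel 11 mm thick, 36 mm long, along x). Two arms hang along -z and open and close along y; let go, they spring open: 50 mm over the middles of the grip pads (52 mm at their lower ends), 56 mm between the tips, 65 mm over the tips
- tongs_left (a joint): closing angle of each arm (both move alike): 0 = sprung open (50 mm over the grip pads, 56 mm between the tips), 0.075 rad = tips 30 mm apart, faces parallel (45 mm over the grip pads, also parallel), 0.13 = stop. The spring pushes each grip pad outward with 5 N open, 7.5 N at 0.075
- tongs_grip (a point): point midway between the arms' flat rubber grip pads (each 24 mm wide along x, 32 mm tall), on the tongs' axis 34 mm below the pivot. Squeezing the pads 1 mm together closes the tips about 5 mm: squeezed to 49 mm the tongs can be carried with the tips still about 45 mm apart
- tongs_tip (a point): point midway between the ends of the two tips, on the tongs' axis 174 mm below the pivot. The tips are flat steel pads 16 mm wide (x), 30 mm tall, 4 mm thick
- sleeve: white plastic portion sleeve (spacer tube for a syrup pump), 30 mm outside diameter, 19 mm bore, 64 mm long, about 60 g; origin at the centre of its lower end, z along it to its upper end. It starts standing at the bottom of the pocket, along the pocket's leaning axis, resting on the pocket's lower (near) wall, between two 12 mm high floor ribs
- pocket: fixed steel well on a 150 x 112 mm foot; origin on the table under the foot. The well leans 25 degrees from vertical, mouth towards the robot: the direction out of it is (-0.423, 0, 0.906) in the pocket's frame. Inside it is 76 mm along y, 40 mm across, 135 mm deep; walls 4 mm; a 24 mm wide slot runs down the middle of the far wall
- pocket_mouth (a point): centre of the well's mouth (in the plane of its rim)
- pocket_floor (a point): centre of the well's inner floor
- caddy: fixed steel tongs holder on a flat foot 85 x 110 mm; origin on the table under its middle. Upright slot 28 mm (x) by 72 mm (y) inside, walls 4 mm, top rim 80 mm and inner floor 6 mm above the table
- caddy_mouth (a point): centre of the caddy's top rim, 80 mm above the table
- tray: fixed square aluminium drying tray, 130 x 130 mm outside, 16 mm high rim, 4 mm walls; origin on the table under its middle, inner floor 4 mm above the table
- salt_shaker: salt shaker, 44 x 44 x 90 mm, bystander; origin at the centre of its underside
- nutmeg: small spice jar, 42 x 42 x 96 mm, bystander; origin at the centre of its underside
- portion_cups: stack of white portion cups, 61 x 61 x 62 mm, bystander; origin at the centre of its underside
Things that resemble listed ones, but are neither listed nor needed, are in the scene too. Of the things shaped like the tongs, the steel one is meant. Leave any purple look-alike of the sleeve alone.

How it is judged:
By the outcome, as a careful person would: the job done as asked, in the order asked, and still so for the second after the job is handed in, with the robot touching nothing.
It also fails if it takes over 61 s, if anything falls off the work surface, if the arm or the gripper's body presses on something with over 40 N, if the wrist force passes 120 N, or if a joint passes its speed limit or range.

## Working session

There is one attempt and no reset: what is moved stays moved. The work goes in short steps, Python scripts to look and compute and a shell command to move; the robot and the scene stay as the last step left them, time stands still between calls to the robot, and variables do not carry over. Pictures are saved under pics/ and viewed, and the job is handed in when it is done.

```bash
ls; mkdir -p pics
python3 - <<'E'
from rig import *
import cv2,numpy as np
print(sense()); print(tcp_to_tips)
for n in ("scene","top"):
    p,d=grab_frame(n); cv2.imwrite(f"pics/{n}0.png",p); np.save(f"pics/{n}0.npy",d)
    c=camera_info(n); print(n,c)
E
```

```text
pics
{'clock': 0.0, 'qpos': array([-1.25238827e+00,  3.53642144e-01,  1.63417115e+00,  7.31305006e-07,
        1.15518356e+00, -2.36669384e-03]), 'qvel': array([-0.00056266, -0.00121405,  0.00113639,  0.00114083, -0.0007292 ,
        0.00023023]), 'joint_efforts': array([ 2.03686413e-04, -6.05246830e+01, -3.42067766e+01, -4.51139840e-05,
        9.37761128e-03, -1.23111795e-05]), 'eef_pos': array([ 197.00566727, -592.87677973,  403.94941683]), 'tcp_rot': array([-3.14158866e+00,  1.40419483e-03, -1.25002187e+00]), 'contact_force': array([ 0.33474014,  0.1416229 , -0.43265959]), 'wrist_torque': array([0.01518018, 0.02669907, 0.03390122]), 'opening': 0.9986292202389021}
173.4
scene {'vertical_fov': 53.80887252257953, 'cx': 283.3694921520756, 'cy': 209.63989737520757, 'D': array([-0.11290605,  0.        ,  0.        ,  0.        ,  0.        ]), 'world_to_cam': array([[ 5.81948933e-01,  8.12827894e-01,  2.54215293e-02,
        -1.16826320e+02],
       [ 4.49222658e-01, -2.95251457e-01, -8.43223327e-01,
        -1.92239010e+02],
       [-6.77889698e-01,  5.02132843e-01, -5.36961978e-01,
         1.38890469e+03],
       [ 0.00000000e+00,  0.00000000e+00,  0.00000000e+00,
         1.00000000e+00]])}
top {'vertical_fov': 45.473761726607755, 'cx': 286.35469659799077, 'cy': 203.78640071327186, 'D': array([-0.05914899,  0.        ,  0.        ,  0.        ,  0.        ]), 'world_to_cam': array([[-1.95481754e-02, -9.99724379e-01,  1.30013753e-02,
        -2.15947229e+02],
       [-9.92507562e-01,  1.78350926e-02, -1.20874521e-01,
         5.24373853e+02],
       [ 1.20609325e-01, -1.52668397e-02, -9.92582649e-01,
         1.05173913e+03],
       [ 0.00000000e+00,  0.00000000e+00,  0.00000000e+00,
         1.00000000e+00]])}
```

View pics/scene0.png

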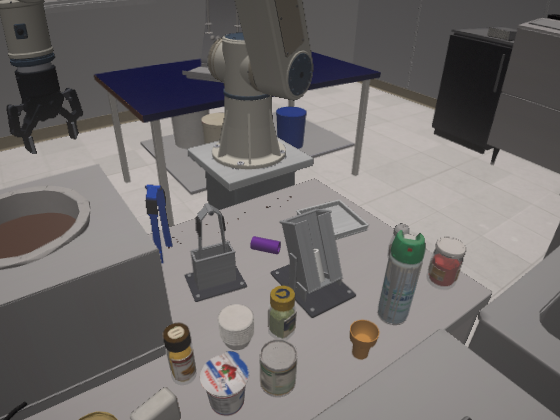

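View pics/top0.png

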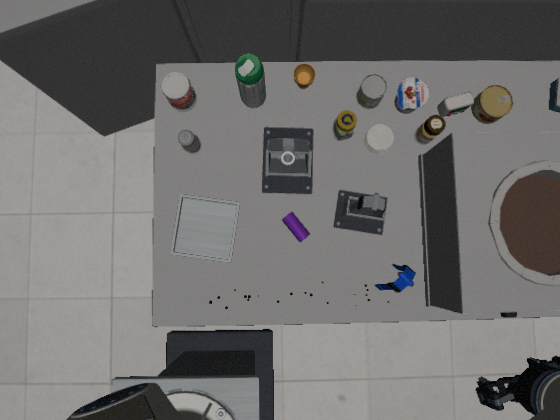

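```bash
cat > h.py <<'E'
from rig import *
import cv2,numpy as np
from scipy.spatial.transform import Rotation as R
def cam(n):
    c=camera_info(n); f=210/np.tan(np.radians(c["vertical_fov"]/2))
    K=np.array([[f,0,c["cx"]],[0,f,c["cy"]],[0,0,1]]); return K,np.array(c["D"]),np.array(c["world_to_cam"])
def ray(n,uv):
    K,D,T=cam(n); q=cv2.undistortPoints(np.array(uv,float).reshape(-1,1,2),K,D).reshape(-1,2)
    d=np.c_[q,np.ones(len(q))]; Rm=T[:3,:3]; return -Rm.T@T[:3,3], d@Rm
def onz(n,uv,z):
    o,d=ray(n,uv); return o+d*((z-o[2])/d[:,2])[:,None]
def cloud(n,dep):
    v,u=np.mgrid[0:420,0:560]; o,d=ray(n,np.c_[u.ravel(),v.ravel()])
    return (o+d*dep.ravel()[:,None]).reshape(420,560,3)
def proj(n,P):
    K,D,T=cam(n); return cv2.projectPoints(np.array(P,float).reshape(-1,1,3),T[:3,:3],T[:3,3],K,D)[0].reshape(-1,2)
def look(tag):
    o={}
    for n in ("scene","top"):
        p,d=grab_frame(n); cv2.imwrite(f"pics/{n}{tag}.png",p); np.save(f"pics/{n}{tag}.npy",d); o[n]=(p,d)
    return o
def crop(n,tag,x0,y0,x1,y1,s,out):
    p=cv2.imread(f"pics/{n}{tag}.png")[y0:y1,x0:x1]; cv2.imwrite(out,cv2.resize(p,None,fx=s,fy=s,interpolation=cv2.INTER_CUBIC))
E
python3 - <<'E'
from h import *
crop("top",0,150,100,450,310,2.6,"pics/a.png")
crop("scene",0,130,160,390,330,3,"pics/b.png")
C=cloud("top",np.load("pics/top0.npy")); S=cloud("scene",np.load("pics/scene0.npy"))
for n,uv in dict(panelTop=(440,220),panel2=(430,160),panel3=(455,300),sink=(480,150),table=(300,270),trayfl=(205,225),caddyfoot=(345,200),tongtop=(375,205),pocketfoot=(270,180),purple=(296,227),sleeve=(288,158)).items(): print(n,C[uv[1],uv[0]].round())
for n,uv in dict(panel=(110,280),sink=(100,200),sinkside=(100,330)).items(): print(n,S[uv[1],uv[0]].round())
E
```

```text
panelTop [ 471. -528.  131.]
panel2 [ 600. -527.   89.]
panel3 [ 318. -527.  194.]
sink [ 590. -580.  224.]
table [ 377. -253.   -2.]
trayfl [480. -45.   3.]
caddyfoot [ 527. -354.   28.]
tongtop [ 496. -389.  186.]
pocketfoot [ 577. -191.   13.]
purple [ 469. -246.   34.]
sleeve [ 618. -231.   48.]
panel [ 625. -603.  201.]
sink [ 446. -563.  226.]
sinkside [ 626. -636.  121.]
```

View pics/a.png

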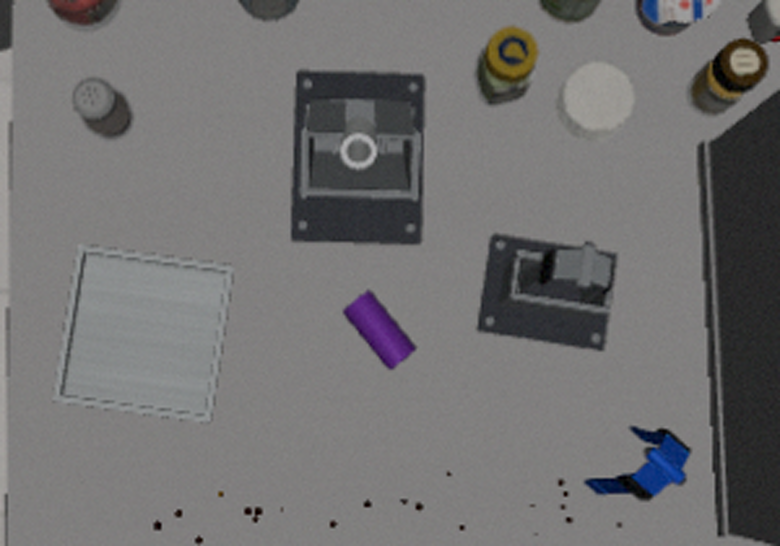

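View pics/b.png

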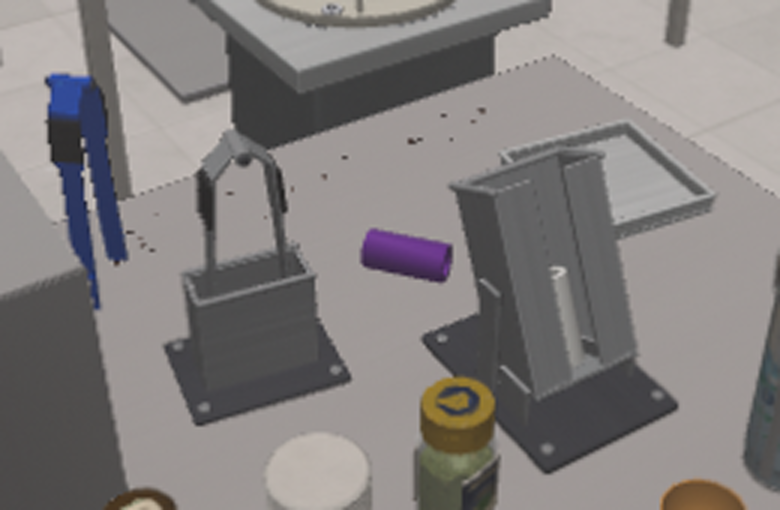

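Run:
```python
from h import *
crop("top",0,325,180,395,245,9,"pics/c.png")
crop("top",0,255,120,325,200,8,"pics/d.png")
crop("scene",0,180,195,250,300,6,"pics/e.png")
```

```text
(no output)
```

View pics/c.png

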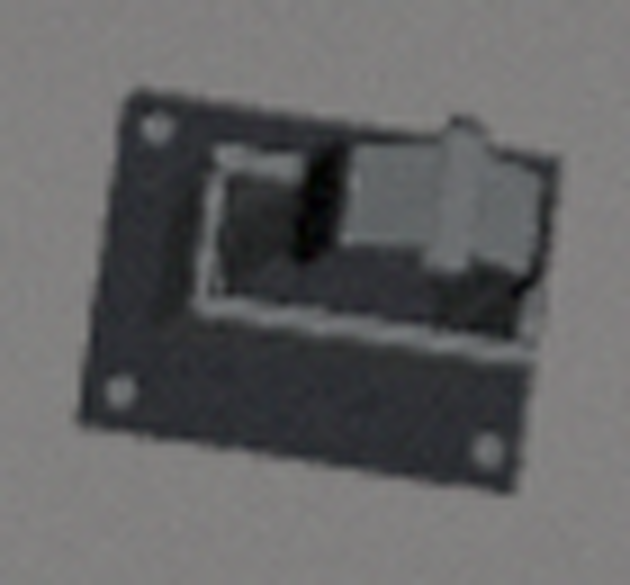

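View pics/d.png

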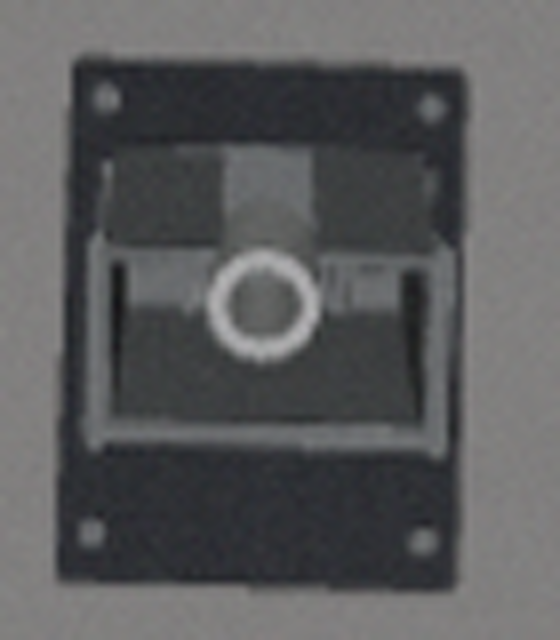

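View pics/e.png

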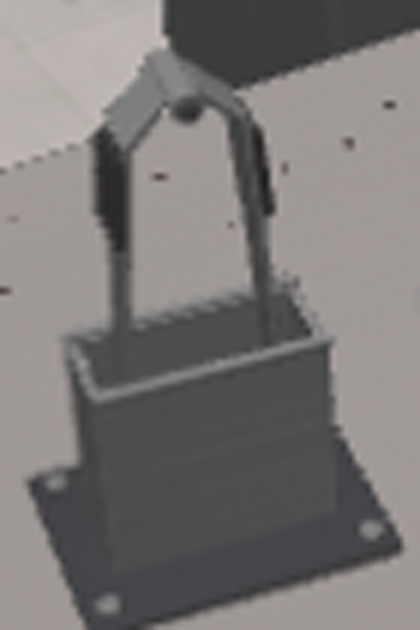

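Run:
```python
from h import *
def quad(name,pts,s,off,z):
    uv=np.array(pts)/s+np.array(off)-0.5+0.5/s
    P=onz("top",uv,z); c=P.mean(0)
    ex=(P[0]+P[1]-P[2]-P[3]); ey=(P[0]+P[3]-P[1]-P[2])
    print(name,c.round(1),"yaw x",np.degrees(np.arctan2(ex[1],ex[0])).round(2),"yaw y",np.degrees(np.arctan2(-ey[0],ey[1])).round(2),"size",np.linalg.norm(ex)/2,np.linalg.norm(ey)/2)
    return c
for z in (5,6): quad("caddy",[(130,95),(558,158),(515,490),(80,425)],9,(325,180),z)
for z in (6,8):quad("pocket",[(75,60),(465,70),(455,585),(62,580)],8,(255,120),z)
quad("tray",[(78,245),(233,265),(210,420),(54,402)],2.6,(150,100),16)
print(onz("top",np.array([(463,125),(447,265)])/9+np.array((325,180))-.45,190))
# rim near wall and pocket mouth
print("caddy near rim corners@80",onz("top",np.array([(205,310),(530,355)])/9+np.array((325,180))-.45,80))
print("sleeve top ring ctr px",np.array([263,305])/8+np.array([255,120])-.45)
C=cloud("top",np.load("pics/top0.npy"))
for uv in [(375,200),(376,205),(366,203),(383,206),(270,178),(300,130),(291,195),(320,190)]: print(uv,C[uv[1],uv[0]].round(1))
```

```text
caddy [ 502.5 -390.2    5. ] yaw x -10.09 yaw y -9.52 size 83.312000980071 108.04995908128892
caddy [ 502.4 -390.     6. ] yaw x -10.09 yaw y -9.52 size 83.23661430915942 107.95218773248627
pocket [ 623.1 -230.9    6. ] yaw x -2.39 yaw y -2.09 size 148.10258081551353 109.92888377514095
pocket [ 622.7 -230.9    8. ] yaw x -2.39 yaw y -2.09 size 147.83431040077448 109.7297605250277
tray [473.2 -47.   16. ] yaw x -8.63 yaw y -7.97 size 132.63639529363826 132.19012665107718
[[ 517.59071678 -390.65829223  190.        ]
 [ 488.51921563 -386.13418865  190.        ]]
caddy near rim corners@80 [[ 490.98301362 -350.88098938   80.        ]
 [ 479.1700056  -425.68304822   80.        ]]
sleeve top ring ctr px [287.425 157.675]
(375, 200) [ 506.1 -389.6  183.4]
(376, 205) [ 496.6 -390.9  184.4]
(366, 203) [ 502.  -374.2  173. ]
(383, 206) [ 496.1 -407.   169.8]
(270, 178) [ 581.  -190.9   13. ]
(300, 130) [ 689.9 -260.1   10.8]
(291, 195) [ 543.8 -237.     0.7]
(320, 190) [ 554.2 -302.4   -0.8]
```

```bash
cat >> h.py <<'E'
def goal(x,y,z,yaw):
    s=sense(); Rm=R.from_euler("xyz",s["tcp_rot"]).as_matrix()
    d=Rm.T@(np.array([x,y,z])-s["eef_pos"])/10
    cur=np.degrees(np.arctan2(Rm[1,0],Rm[0,0])); r=(cur-yaw+180)%360-180
    print("goal",(x,y,z,yaw),"-> cm",d.round(2),"roll",round(r,1))
def st():
    s=sense(); print(round(s["clock"],2),s["eef_pos"].round(1),np.degrees(s["tcp_rot"]).round(2),"F",s["contact_force"].round(1),"T",s["wrist_torque"].round(2),"open",round(s["opening"]*85,1),"q6",s["qpos"][5].round(2))
E
python3 -c "
from h import *
goal(503,-389,404,-99.8)"
python3 -m creep '100 -0.5 -2 0 2; 100 -1.6 -6 0 5; 100 -2.7 -10 0 8; 100 -3.8 -14 0 11; 100 -4.9 -18 0 14; 100 -6 -22 0 17; 100 -7.1 -26 0 20; 100 -8.2 -30 0 23; 100 -9.2 -33.5 0 26; 100 -9.71 -35.4 0 28.2; 100 -9.71 -35.4 0 28.2; 100 -9.71 -35.4 0 28.2'
```

```text
goal (503, -389, 404, -99.8) -> cm [-9.700e+00 -3.547e+01  1.000e-02] roll 28.2
clock: 1.3
eef_pos: [502.3, -388.9, 403.7]
tcp_rot: [3.14, 0.001, -1.74]
contact_force: [-0.6, -1.0, 1.0]
opening: 0.999
```

```bash
python3 -m creep '100 0 -0.05 1 0; 100 0 -0.05 3.5 0; 100 0 -0.05 6 0; 100 0 -0.05 8 0; 100 0 -0.05 9.3 0; 100 0 -0.05 10.1 0; 100 0 -0.05 10.1 0'; python3 -c "
from h import *
look(1);crop('scene',1,130,100,330,320,3,'pics/f.png');st()"
```

```text
clock: 2.0
eef_pos: [502.0, -389.1, 301.6]
tcp_rot: [3.138, 0.002, -1.741]
contact_force: [0.8, 0.3, 0.2]
opening: 1.001
2.1 [ 502.7 -389.3  303.3] [ 1.7995e+02  5.0000e-02 -9.9730e+01] F [ 0.4 -0.5  1. ] T [-0.01 -0.02 -0.05] open 85.2 q6 1.08
```

View pics/f.png

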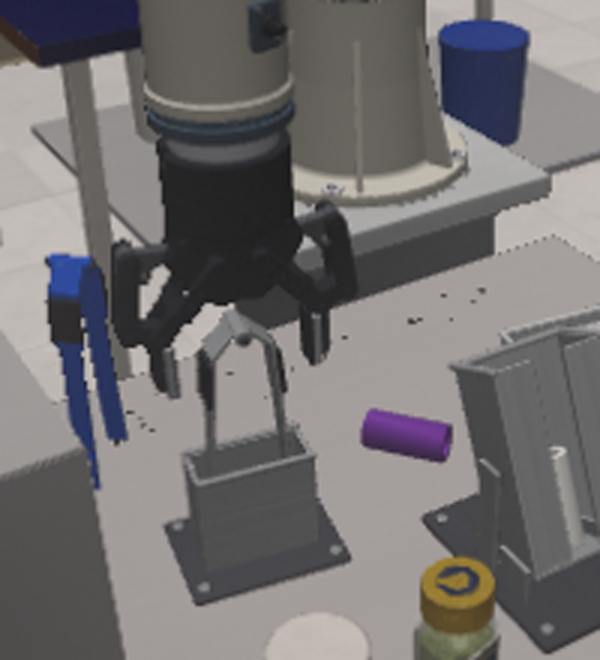

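```bash
python3 -m creep '75 0 0 0 0; 65 0 0 0 0; 57 0 0 0 0; 57 0 0 0 0; 57 0 0 0 0; 57 0 0 0 0;57 0 0 0 0' 30; python3 -c "
from h import *
look(2);crop('scene',2,180,150,260,300,4,'pics/g.png');st()"
```

```text
clock: 2.8
eef_pos: [503.1, -389.4, 304.4]
tcp_rot: [-3.141, -0.0, -1.74]
contact_force: [-0.1, 0.2, 5.6]
opening: 0.57
2.9 [ 503.1 -389.5  304.4] [-179.95   -0.    -99.72] F [-0.4  0.7  6.8] T [0.13 0.04 0.01] open 48.9 q6 1.08
```

View pics/g.png

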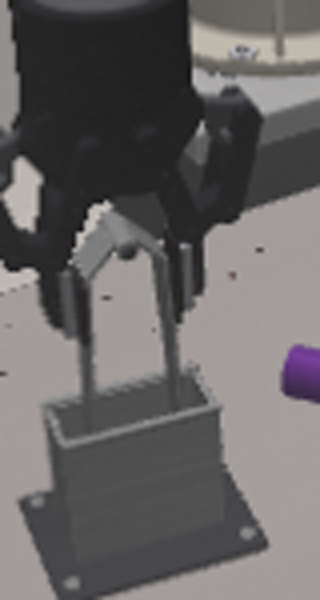

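```bash
python3 -m creep '57 0 0 -1 0; 57 0 0 -2.5 0; 57 0 0 -4 0; 57 0 0 -5.2 0; 57 0 0 -5.3 0; 57 0 0.8 -5.3 0; 57 0 1.5 -5.2 0; 57 0 2.1 -5.15 0; 57 0 2.6 -5.07 0; 57 0 3.15 -5 0; 57 0 3.65 -4.84 0; 57 0 4.2 -4.7 0; 57 0 4.67 -4.52 0; 57 0 5.2 -4.3 0; 57 0 5.66 -4.12 0; 57 0 5.66 -4.12 0'; python3 -c "
from h import *
look(3);crop('scene',3,150,130,290,300,3.5,'pics/g2.png');st()"
```

```text
clock: 4.5
eef_pos: [446.6, -379.7, 345.2]
tcp_rot: [-3.142, 0.0, -1.741]
contact_force: [0.4, -0.7, -0.4]
opening: 0.573
4.6 [ 447.3 -379.9  345.6] [-179.94   -0.    -99.73] F [ 0.7 -0.7 -0.7] T [-0.01 -0.05 -0.01] open 48.6 q6 1.03
```

View pics/g2.png

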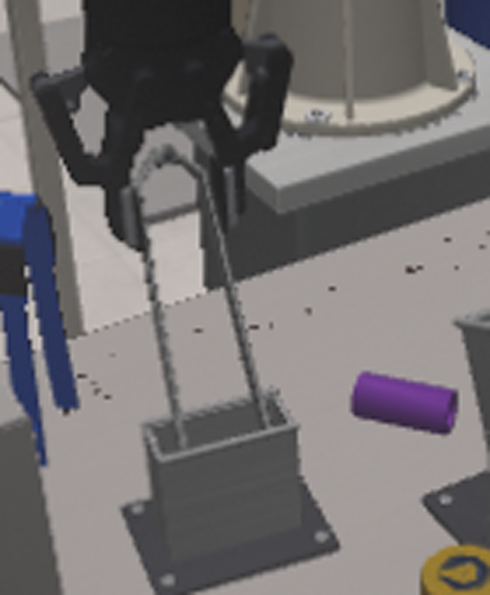

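Run:
```python
from h import *
crop("scene",0,265,200,365,310,6,"pics/i.png")
T=cam("top")[2]; print("topcam",-T[:3,:3].T@T[:3,3]); T=cam("scene")[2]; print("scenecam",-T[:3,:3].T@T[:3,3])
C=cloud("top",np.load("pics/top0.npy")); S=cloud("scene",np.load("pics/scene0.npy"))
# pts in pocket area, frame yaw -2.2
a=np.radians(-2.25)
for n,X in(("top",C),("scene",S)):
    P=X.reshape(-1,3); q=(P-[623,-231,0]); x=q[:,0]*np.cos(a)+q[:,1]*np.sin(a); y=-q[:,0]*np.sin(a)+q[:,1]*np.cos(a); z=P[:,2]
    m=(abs(x)<75)&(abs(y)<56)&(z>15)&(z<170)
    x,y,z=x[m],y[m],z[m]
    u=x*.906+z*.423; w=-x*.423+z*.906
    print(n,m.sum(),"w pct",np.percentile(w,[50,90,97,99,99.7]),"u pct",np.percentile(u,[.5,2,10,90,98,99.5]),"y",np.percentile(y,[.5,2,98,99.5]))
    hi=w>np.percentile(w,90); print(" hi u",np.percentile(u[hi],[1,10,50,90,99]),"y",np.percentile(y[hi],[1,5,95,99]))
```

```text
topcam [ 389.37409336 -209.18323336 1110.12906291]
scenecam [1095.86924916 -659.21381532  586.65849375]
top 1679 w pct [ 87.99074924 152.02840545 153.96692274 155.41874099 156.6961169 ] u pct [ 5.59171166  7.00874249  9.5428786  54.18774107 54.64821489 55.12435267] y [-43.88143769 -42.05146221  43.7037268   45.64084321]
 hi u [ 5.30401382  7.08400832 11.20041215 51.12130539 55.35225395] y [-43.60572272 -42.75095202  43.68319932  43.92734548]
scene 3867 w pct [ 83.33209299 144.05921663 151.26530431 153.3411928  153.90100073] u pct [ 1.31772684  8.24240601 10.43809448 55.34852559 56.37806556 57.06832182] y [-46.60008931 -46.00711576  40.36343768  42.22334367]
 hi u [ 7.86677736  9.64829454 23.48699253 55.08866282 57.33309831] y [-44.76120599 -44.21031551  40.69669838  42.43809366]
```

View pics/i.png

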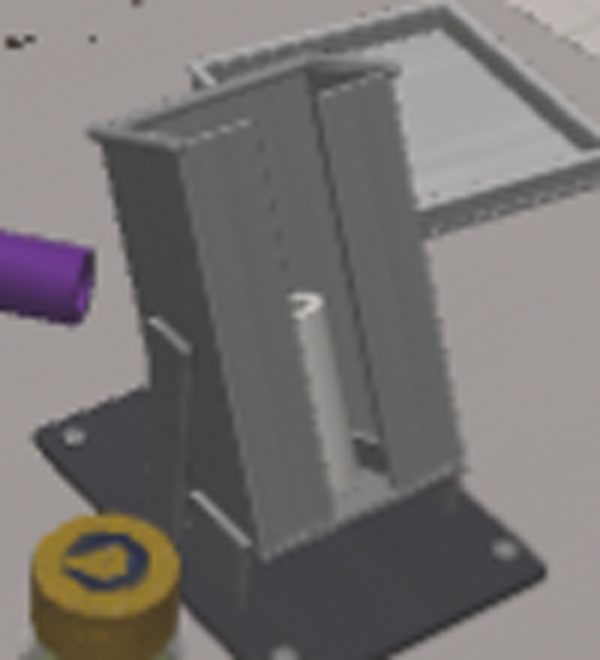

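Run:
```python
from h import *
a=np.radians(-2.25); 
f=lambda P:((P[:,0]-623)*np.cos(a)+(P[:,1]+231)*np.sin(a),-(P[:,0]-623)*np.sin(a)+(P[:,1]+231)*np.cos(a))
print("mouth",f(onz("top",[(288.3,163.1)],151.7)))
print("nearcorners",f(onz("top",np.array([(88,445),(445,450)])/8+np.array([255,120])-.45,141.5)))
print("ring",f(onz("top",[(287.4,157.7)],85.3)))
# tongs in current images: steel points in cloud for tilt
S=cloud("scene",np.load("pics/scene3.npy"));C=cloud("top",np.load("pics/top3.npy"))
b=np.radians(-9.8)
for X in (S,C):
    P=X.reshape(-1,3); q=P-[503,-389.5,0]; x=q[:,0]*np.cos(b)+q[:,1]*np.sin(b); y=-q[:,0]*np.sin(b)+q[:,1]*np.cos(b); z=P[:,2]
    m=(abs(y)<31)&(x>-90)&(x<20)&(z>88)&(z<172)
    for lo in range(88,172,12):
        k=m&(z>=lo)&(z<lo+12)
        if k.sum()>2: print(lo,k.sum(),"x",np.percentile(x[k],[5,50,95]).round(1),"y",np.percentile(y[k],[5,95]).round(1))
```

```text
mouth (array([-37.48735456]), array([0.2563722]))
nearcorners (array([-60.48121911, -59.79280009]), array([ 44.258549  , -43.29007949]))
ring (array([-12.43205707]), array([1.49563254]))
88 46 x [-17.8  -4.9   1.1] y [-25.   24.8]
100 40 x [-23.8 -11.4  -6.4] y [-24.6  24. ]
112 40 x [-29.8 -17.6 -12.9] y [-24.1  23.3]
124 42 x [-36.3 -24.  -18.9] y [-24.   23.1]
136 45 x [-44.9 -31.  -25.1] y [-23.7  22.4]
148 44 x [-50.5 -37.3 -32.1] y [-23.1  22. ]
160 42 x [-58.  -44.7 -39.4] y [-23.1  21.3]
88 10 x [-15.2  -7.   -2.2] y [24.3 25.9]
100 6 x [-13.1  -9.9  -6.8] y [22.7 25.2]
```

```bash
cat > tilt.py <<'E'
from h import *
import sys
def tilt(tag,ox,oy,yaw,zlo,zhi,xlo,xhi,step=12,n="scene",yy=31):
    X=cloud(n,np.load(f"pics/{n}{tag}.npy")); b=np.radians(yaw)
    P=X.reshape(-1,3); q=P-[ox,oy,0]; x=q[:,0]*np.cos(b)+q[:,1]*np.sin(b); y=-q[:,0]*np.sin(b)+q[:,1]*np.cos(b); z=P[:,2]
    m=(abs(y)<yy)&(x>xlo)&(x<xhi)&(z>zlo)&(z<zhi); r=[]
    for lo in np.arange(zlo,zhi,step):
        k=m&(z>=lo)&(z<lo+step)
        if k.sum()>8: e=np.percentile(x[k],[5,50,95]); r.append((lo+step/2,*e,*np.percentile(y[k],[5,95])))
    r=np.array(r); print(r.round(1)); 
    for c in (1,2,3): p=np.polyfit(r[:,0],r[:,c],1); print("tilt",np.degrees(np.arctan(-p[0])).round(1))
    p=np.polyfit(r[:,0],(r[:,1]+r[:,3])/2,1); print("axis x = %.3f z + %.1f"%tuple(p))
E
python3 -m creep '57 0 -0.1 -0.2 0; 57 0 -0.25 -0.3 0; 57 0 -0.45 -0.4 0;57 0 -0.66 -0.4 0; 57 0 -0.66 -0.4 0'; python3 -c "
from tilt import *
look(4);st();tilt(4,503,-389.5,-9.8,88,174,-90,20)"
```

```text
clock: 5.1
eef_pos: [454.1, -381.1, 349.6]
tcp_rot: [-3.14, -0.0, -1.74]
contact_force: [-0.6, -0.1, -1.1]
opening: 0.574
5.2 [ 453.8 -381.   349.5] [-179.95   -0.    -99.72] F [ 0.1  0.1 -1.3] T [0.03 0.08 0.04] open 48.4 q6 1.04
[[ 94.  -13.4  -0.9   3.3 -25.8  24.6]
 [106.  -19.2  -7.3  -2.3 -24.9  23.6]
 [118.  -25.3 -13.   -7.2 -24.4  23. ]
 [130.  -32.  -18.4 -12.5 -24.3  22.5]
 [142.  -35.9 -23.2 -18.5 -24.   21.9]
 [154.  -43.  -29.3 -24.9 -23.7  21.7]
 [166.  -50.4 -34.4 -28.9 -23.3  21.4]]
tilt 26.7
tilt 24.7
tilt 24.5
axis x = -0.479 z + 40.1
```

```bash
python3 -c "
from h import *
goal(516.9,-226.3,459,-92.25)"
python3 -m creep '57 0 0 -1 0; 57 0 0 -3 0; 57 0 0 -5.5 0; 57 0 0 -8 0; 57 0 0 -10 0; 57 0 0 -10.95 0; 57 0 0 -10.95 0'; python3 -c "
from tilt import *
st();goal(516.9,-226.3,459,-92.25)"
```

```text
goal (516.9, -226.3, 459, -92.25) -> cm [-16.31  -3.61 -10.95] roll -7.5
clock: 5.9
eef_pos: [453.9, -381.2, 460.7]
tcp_rot: [-3.138, -0.001, -1.74]
contact_force: [-0.0, -1.3, -2.0]
opening: 0.572
5.9 [ 453.9 -381.2  460.7] [-1.7981e+02 -8.0000e-02 -9.9720e+01] F [-0.  -1.3 -2. ] T [-0.01 -0.02 -0.02] open 48.6 q6 1.04
goal (516.9, -226.3, 459, -92.25) -> cm [-16.33  -3.59   0.15] roll -7.5
```

```bash
python3 -m creep '57 -1 -0.2 0 -0.5; 57 -3 -0.6 0 -1.5; 57 -5.5 -1.2 0 -2.5; 57 -8 -1.8 0 -3.5; 57 -10.5 -2.4 0 -4.5; 57 -13 -3 0 -6; 57 -15 -3.4 0.1 -7; 57 -16.3 -3.6 0.15 -7.5; 57 -16.3 -3.6 0.15 -7.5; 57 -16.3 -3.6 0.15 -7.5'; python3 -c "
from tilt import *
look(5);st();
crop('scene',5,220,80,380,310,2.6,'pics/j.png');crop('top',5,240,100,340,220,5,'pics/k.png')
tilt(5,623,-231,-2.25,178,280,-150,-20)"
```

```text
clock: 6.9
eef_pos: [516.8, -226.6, 458.6]
tcp_rot: [-3.139, -0.002, -1.609]
contact_force: [1.0, 0.2, -1.3]
opening: 0.575
7.0 [ 516.7 -227.2  458.9] [-1.7984e+02 -1.2000e-01 -9.2260e+01] F [ 0.5 -0.3 -1.2] T [-0.03 -0.01  0.01] open 48.5 q6 1.19
[[ 184.   -59.3  -48.3  -41.7  -27.2   25.7]
 [ 196.   -65.9  -55.4  -48.6  -26.6   24.3]
 [ 208.   -72.3  -62.1  -53.4  -25.2   23.3]
 [ 220.   -78.3  -66.7  -59.2  -24.6   22.9]
 [ 232.   -82.6  -73.4  -65.1  -24.4   22.4]
 [ 244.   -90.3  -79.6  -70.9  -23.9   22.2]
 [ 256.   -94.5  -85.5  -77.9  -23.5   21.8]
 [ 268.  -100.7  -91.1  -82.7  -23.5   21. ]
 [ 280.  -109.4  -98.   -88.4  -22.6   20.5]]
tilt 26.6
tilt 26.9
tilt 25.9
axis x = -0.493 z + 39.9
```

View pics/j.png

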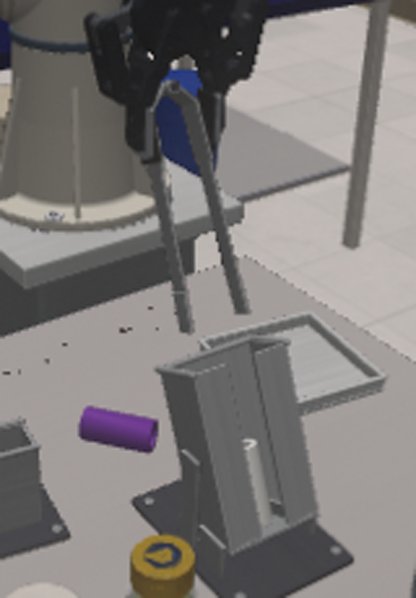

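View pics/k.png

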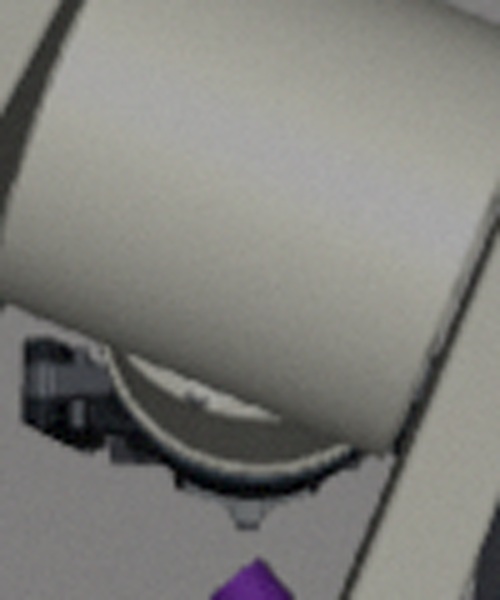

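```bash
python3 -m creep '57 0 -0.2 0.5 0; 57 0 -0.6 1.3 0; 57 0 -1.1 2.3 0; 57 0 -1.55 3.3 0; 57 0 -2.05 4.35 0; 57 0 -2.54 5.44 0; 57 0 -2.54 5.44 0' ; python3 -c "
from tilt import *
look(6);st();
crop('scene',6,240,140,360,310,3.5,'pics/l.png')"
```

```text
clock: 7.7
eef_pos: [542.4, -228.1, 402.4]
tcp_rot: [-3.141, -0.001, -1.61]
contact_force: [-0.8, 1.2, -1.2]
opening: 0.572
7.8 [ 542.3 -228.3  404.1] [-1.7989e+02 -1.0000e-01 -9.2250e+01] F [ 0.1 -0.4 -1.4] T [ 0.06 -0.02 -0.01] open 48.6 q6 1.21
```

View pics/l.png

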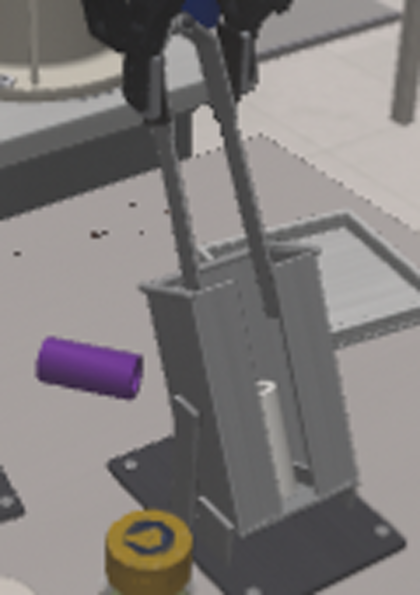

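```bash
python3 -m creep '57 -0.05 -0.2 0.5 0; 57 -0.1 -0.5 1.2 0; 57 -0.1 -0.85 2.1 0; 57 -0.1 -1.2 3.0 0; 57 -0.1 -1.55 3.9 0; 57 -0.1 -1.9 4.8 0; 57 -0.1 -2.2 5.6 0; 57 -0.1 -2.38 6.1 0;57 -0.1 -2.38 6.1 0' ; python3 -c "
from tilt import *
look(7);st();
crop('scene',7,240,140,360,310,3.5,'pics/m.png')"
```

```text
clock: 8.7
eef_pos: [566.2, -228.2, 342.1]
tcp_rot: [-3.141, -0.001, -1.61]
contact_force: [0.5, -0.4, -1.3]
opening: 0.569
8.8 [ 566.2 -228.4  343.2] [-1.799e+02 -1.000e-01 -9.225e+01] F [ 0.4  0.1 -1.2] T [-0.04  0.02  0.01] open 48.4 q6 1.23
```

View pics/m.png

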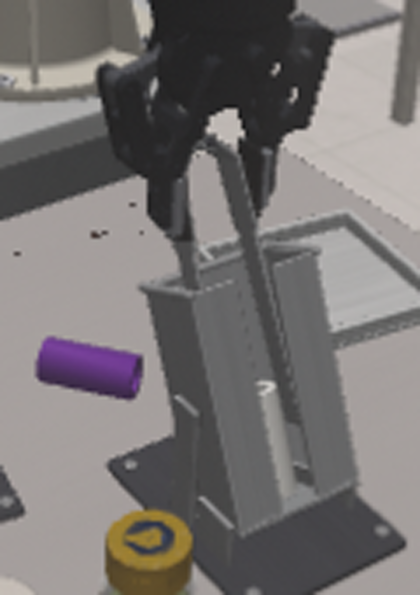

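```bash
python3 -m creep '55 0 0 0 0; 53 0 0 0 0; 51 0 0 0 0; 48 0 0 0 0; 46 0 0 0 0; 46 0 0 0 0; 46 0 0 0 0' 50 ; python3 -c "
from tilt import *
look(8);st();
crop('scene',8,240,140,360,310,3.5,'pics/n.png')"
```

```text
clock: 9.5
eef_pos: [566.3, -228.4, 343.5]
tcp_rot: [-3.139, -0.002, -1.61]
contact_force: [-1.4, 0.3, 4.0]
opening: 0.512
9.6 [ 566.3 -228.3  343.4] [-1.7988e+02 -1.1000e-01 -9.2250e+01] F [-1.2  0.2  5.3] T [0.19 0.16 0.01] open 43.4 q6 1.23
```

View pics/n.png

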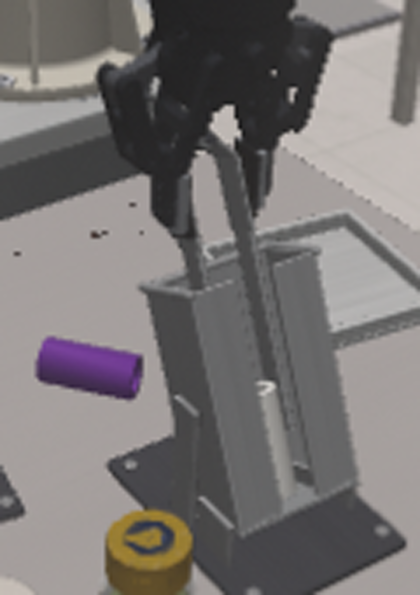

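```bash
python3 -m creep '46 0 0.1 -0.3 0; 46 0 0.3 -0.7 0; 46 0 0.55 -1.2 0; 46 0 0.85 -1.8 0; 46 0 1.15 -2.5 0; 46 0 1.5 -3.2 0; 46 0 1.85 -4 0; 46 0 1.85 -4 0' ; python3 -c "
from tilt import *
look(9);st();
crop('scene',9,240,120,360,310,3.1,'pics/o.png')"
```

```text
clock: 10.4
eef_pos: [547.5, -227.6, 384.9]
tcp_rot: [-3.138, -0.002, -1.61]
contact_force: [0.3, 0.4, -1.6]
opening: 0.508
10.5 [ 547.6 -227.6  383.7] [-1.7987e+02 -1.1000e-01 -9.2260e+01] F [-0.2 -0.8 -1.5] T [ 0.01 -0.05  0.04] open 43.6 q6 1.21
```

View pics/o.png

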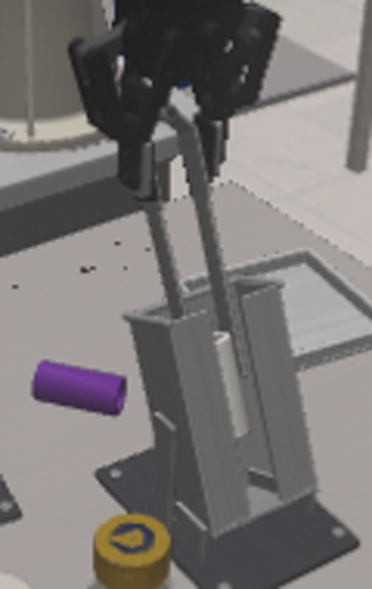

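```bash
python3 -m creep '46 0 0.2 -0.4 0; 46 0 0.6 -1.3 0; 46 0 1.1 -2.4 0; 46 0 1.7 -3.6 0; 46 0 2.25 -4.8 0; 46 0 2.8 -6 0; 46 0 3.35 -7.2 0; 46 0 3.9 -8.4 0; 46 0 4.5 -9.7 0; 46 0 4.9 -10.5 0;46 0 4.9 -10.5 0' ; python3 -c "
from tilt import *
look(10);st();
crop('scene',10,220,50,360,310,2.3,'pics/p.png')"
```

```text
clock: 11.6
eef_pos: [498.1, -225.5, 490.1]
tcp_rot: [-3.137, -0.003, -1.61]
contact_force: [0.0, 0.7, -1.9]
opening: 0.51
11.7 [ 498.3 -225.4  488.5] [-1.7986e+02 -1.1000e-01 -9.2260e+01] F [-0.3  0.  -0.9] T [ 0.03  0.06 -0.01] open 43.1 q6 1.18
```

View pics/p.png

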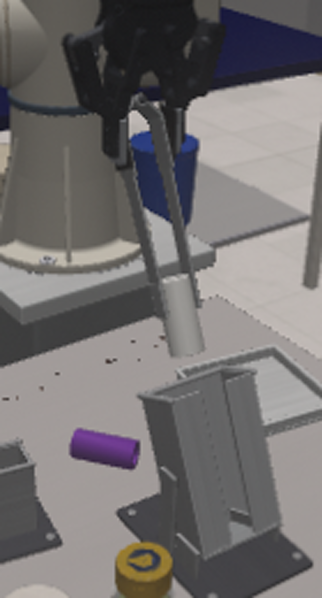

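```bash
cat > slv.py <<'E'
from h import *
def slv(tag,ox,oy,yaw,box,n="scene"):
    p=cv2.imread(f"pics/{n}{tag}.png"); X=cloud(n,np.load(f"pics/{n}{tag}.npy"))
    b=np.radians(yaw); q=X-[ox,oy,0]; x=q[...,0]*np.cos(b)+q[...,1]*np.sin(b); y=-q[...,0]*np.sin(b)+q[...,1]*np.cos(b); z=X[...,2]
    hsv=cv2.cvtColor(p,cv2.COLOR_BGR2HSV)
    m=(hsv[...,1]<45)&(hsv[...,2]>125)
    M=np.zeros(m.shape,bool); M[box[1]:box[3],box[0]:box[2]]=1; m&=M
    k,l,s,c=cv2.connectedComponentsWithStats(m.astype(np.uint8)); i=1+np.argmax(s[1:,4]); m=l==i
    d=np.load(f"pics/{n}{tag}.npy")[m]; ok=abs(d-np.median(d))<60
    v,u=np.nonzero(m); print("px",s[i],"cent",c[i].round(1)); x,y,z=x[m][ok],y[m][ok],z[m][ok]
    A=np.c_[x,y,z]; mu=A.mean(0); w=np.linalg.svd(A-mu,full_matrices=False)[2][0]; w*=np.sign(w[2])
    t=(A-mu)@w; print("centroid",mu.round(1),"axis",w.round(3),"tilt x",np.degrees(np.arctan2(-w[0],w[2])).round(1),"tilt y",np.degrees(np.arctan2(w[1],w[2])).round(1),"t",np.percentile(t,[1,99]).round(1))
    for lo in np.arange(z.min(),z.max(),10):
        k=(z>=lo)&(z<lo+10); print(round(lo+5),k.sum(),"x",np.percentile(x[k],[3,50,97]).round(1),"y",np.percentile(y[k],[3,50,97]).round(1))
E
python3 -c "
from slv import *
slv(10,623,-231,-2.25,(275,160,320,210))
from tilt import *
tilt(10,623,-231,-2.25,235,320,-170,-20)"
```

```text
px [ 275  160   45   50 1404] cent [301. 190.]
centroid [-295.   164.1    2.2] axis [0.317 0.948 0.013] tilt x -87.7 tilt y 89.2 t [-60.9  76.4]
4 597 x [-356.1 -294.8 -252.2] y [102.8 154.  238.6]
14 6 x [-226.6 -221.  -219.8] y [153.6 172.7 187.4]
24 15 x [-224.8 -220.6 -217.2] y [153.1 167.9 183.4]
[[ 241.   -92.1  -81.   -73.2  -18.5   16.6]
 [ 253.   -97.3  -86.7  -79.3  -19.    16.6]
 [ 265.  -102.4  -92.9  -84.9  -18.9   16.8]
 [ 277.  -108.8  -98.6  -91.1  -19.1   17.6]
 [ 289.  -115.5 -105.2  -96.5  -19.6   18.2]
 [ 301.  -121.8 -110.3 -102.6  -19.9   17.5]
 [ 313.  -130.2 -116.  -107.2  -22.9   17.7]
 [ 325.  -130.3 -120.5 -110.   -29.    16.6]]
tilt 26.2
tilt 25.6
tilt 24.3
axis x = -0.473 z + 31.0
```

```bash
cat >> slv.py <<'E'
def slv(tag,ox,oy,yaw,xr,zr,n="scene",yy=25,v0=110):
    p=cv2.imread(f"pics/{n}{tag}.png"); X=cloud(n,np.load(f"pics/{n}{tag}.npy"))
    b=np.radians(yaw); q=X-[ox,oy,0]; x=q[...,0]*np.cos(b)+q[...,1]*np.sin(b); y=-q[...,0]*np.sin(b)+q[...,1]*np.cos(b); z=X[...,2]
    hsv=cv2.cvtColor(p,cv2.COLOR_BGR2HSV)
    m=(hsv[...,2]>v0)&(abs(y)<yy)&(x>xr[0])&(x<xr[1])&(z>zr[0])&(z<zr[1])
    v,u=np.nonzero(m); print("n",m.sum(),"px",u.min(),v.min(),u.max(),v.max()); x,y,z=x[m],y[m],z[m]
    r=[]
    for lo in np.arange(zr[0],zr[1],8):
        k=(z>=lo)&(z<lo+8)
        if k.sum()>5: r.append((lo+4,k.sum(),*np.percentile(x[k],[3,50,97]),*np.percentile(y[k],[3,50,97])))
    r=np.array(r); print(r.round(1)); g=r[r[:,1]>.5*np.median(r[:,1])]
    for c in (2,3,4,6): print("slope deg",np.degrees(np.arctan(-np.polyfit(g[:,0],g[:,c],1)[0])).round(1))
E
python3 -c "
from slv import *
slv(10,623,-231,-2.25,(-100,-10),(145,240))"
```

```text
n 480 px 290 169 322 221
[[157.    9.  -17.3 -15.  -13.7 -23.2 -17.3  22. ]
 [173.    8.  -58.1 -49.5 -42.7 -14.  -13.4  -8.2]
 [181.   57.  -55.3 -43.3 -38.8 -14.4  -7.3  10.5]
 [189.   73.  -58.  -46.7 -42.2 -14.5  -5.9  10.3]
 [197.   60.  -60.1 -50.5 -46.2 -14.1  -6.2  10.2]
 [205.   64.  -60.6 -53.5 -49.3 -14.   -4.3  11.7]
 [213.   59.  -63.9 -57.9 -51.4 -13.9  -4.5  16.7]
 [221.   66.  -87.1 -61.5 -57.9 -12.8  -3.1  17.3]
 [229.   69.  -85.7 -66.6 -60.7 -13.4  -2.9  16.1]
 [237.   15.  -69.8 -66.4 -63.4  -9.8  -2.4   6.3]]
slope deg 34.3
slope deg 25.5
slope deg 24.5
slope deg -5.2
```

```bash
python3 -m creep '46 0 1 0 0; 46 0 2.2 0.3 0; 46 0 2.6 1.2 0; 46 0 2.6 2.5 0; 46 0 2.6 3.8 0; 46 0 2.6 4.8 0; 46 0 2.6 5.1 0; 46 0 2.1 5.1 0; 46 0 1.7 5.1 0; 46 0 1.4 5.1 0; 46 0 1.1 4.95 0; 46 0 0.8 4.75 0; 46 0 0.5 4.5 0; 46 0 0.2 4.3 0; 46 0 -0.1 4.1 0; 46 0 -0.1 4.1 0' ; python3 -c "
from slv import *
look(11);st();
crop('scene',11,220,50,360,310,2.3,'pics/q.png')
slv(11,623,-231,-2.25,(-130,-50),(140,215))
from tilt import *
tilt(11,623,-231,-2.25,200,270,-170,-20)"
```

```text
clock: 13.3
eef_pos: [499.8, -225.5, 447.9]
tcp_rot: [-3.139, -0.002, -1.61]
contact_force: [-0.9, 0.6, -2.2]
opening: 0.513
13.4 [ 499.5 -225.5  447.6] [-1.7983e+02 -1.2000e-01 -9.2260e+01] F [-0.  -0.9 -0.9] T [-0.01  0.24 -0.06] open 43.1 q6 1.18
n 319 px 287 176 310 218
[[144.   76.  -68.7 -57.2 -53.2 -19.9  -5.9  23.9]
 [152.   39.  -78.  -62.2 -57.8 -13.1  -7.9   1.5]
 [160.   25.  -64.  -60.5 -58.7 -10.2  -4.7   2.2]
 [168.   31.  -65.3 -61.6 -57.9 -10.2  -4.6  17.4]
 [176.   40.  -85.5 -64.2 -60.7 -10.5  -1.3  17.3]
 [184.   86.  -88.5 -69.4 -61.9 -11.8   1.1  17.2]
 [192.   12.  -73.4 -67.5 -62.3 -13.2   2.8  17.8]
 [200.    6.  -76.  -74.6 -73.2 -15.8  16.   17.7]]
slope deg 23.7
slope deg 13.6
slope deg 10.5
slope deg -11.2
[[ 206.   -93.4  -84.5  -75.6  -18.2   16.6]
 [ 218.  -100.6  -89.1  -80.6  -18.8   17.5]
 [ 230.  -106.7  -95.2  -87.6  -19.1   17.4]
 [ 242.  -111.8 -101.   -93.2  -19.5   18.3]
 [ 254.  -117.4 -106.2  -99.   -19.5   17.8]
 [ 266.  -125.3 -113.2 -104.4  -19.7   18.5]]
tilt 27.1
tilt 25.5
tilt 26.0
axis x = -0.500 z + 18.5
```

View pics/q.png

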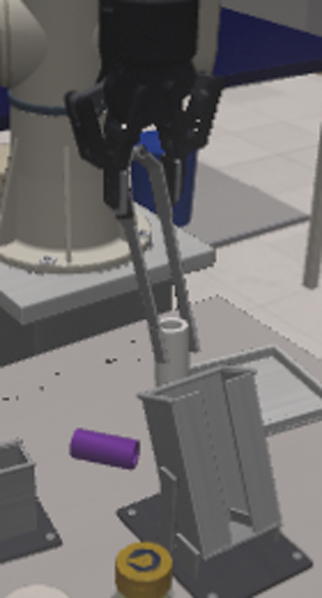

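```bash
python3 -m creep '46 0 0.5 0 0; 46 0 1.3 0 0; 46 0 2 -0.5 0; 46 0 2.2 -1.7 0; 46 0 2.2 -3.2 0; 46 0 2.2 -4.7 0; 46 0 2.2 -5.6 0; 46 0 2.2 -6 0; 46 0 2.2 -6 0' ; python3 -c "
from slv import *
look(12);st();
crop('scene',12,250,150,350,260,5,'pics/r.png')
slv(12,623,-231,-2.25,(-130,-60),(150,270))"
```

```text
clock: 14.3
eef_pos: [477.3, -224.5, 508.2]
tcp_rot: [-3.138, -0.003, -1.61]
contact_force: [0.1, -0.3, -1.5]
opening: 0.507
14.4 [ 477.2 -224.4  507.1] [-1.7987e+02 -1.0000e-01 -9.2260e+01] F [-0.4  1.  -2.4] T [0.02 0.03 0.01] open 43.0 q6 1.17
n 357 px 278 149 301 191
[[ 186.    20.   -85.6  -81.   -77.1  -12.5   -7.2   11.3]
 [ 194.    39.   -86.3  -80.8  -76.9  -13.1   -6.3   11.8]
 [ 202.    40.   -88.1  -81.8  -78.7  -13.8   -8.     0.8]
 [ 210.    40.   -89.9  -83.3  -79.7  -14.    -7.4    1.7]
 [ 218.    33.   -87.2  -82.5  -80.3  -10.9   -3.4    8.2]
 [ 226.    36.   -87.   -83.6  -80.8  -10.1   -3.8   16.2]
 [ 234.    32.   -88.8  -84.3  -82.2  -10.7   -5.3    2.8]
 [ 242.    65.  -109.9  -88.9  -82.9  -11.4   -0.    10.9]
 [ 250.    47.  -110.   -90.7  -84.   -15.8    1.6   17.3]]
slope deg 19.2
slope deg 8.1
slope deg 6.4
slope deg -7.5
```

View pics/r.png

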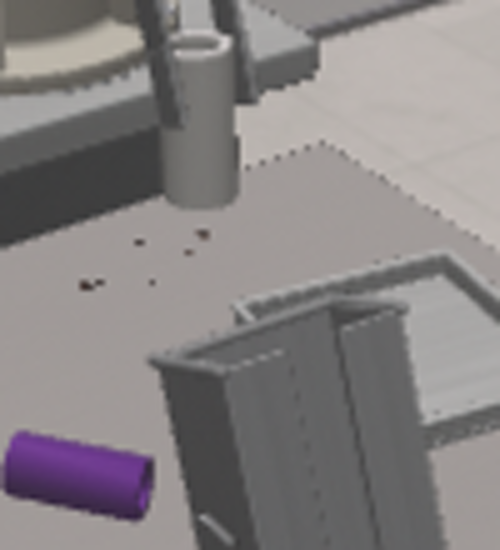

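```bash
python3 -c "
from h import *
goal(419,-45,507,-92.25)"
```

```text
goal (419, -45, 507, -92.25) -> cm [-17.7    6.52  -0.03] roll -0.0
```

```bash
python3 -m creep '46 -0.5 0.2 0 0; 46 -1.8 0.7 0 0; 46 -3.6 1.4 0 0; 46 -5.6 2.1 0 0; 46 -7.6 2.8 0 0; 46 -9.6 3.6 0 0; 46 -11.6 4.3 0 0; 46 -13.6 5 0.5 0; 46 -15.4 5.7 2 0; 46 -16.8 6.2 4 0; 46 -17.5 6.45 6.5 0; 46 -17.7 6.52 9 0; 46 -17.7 6.52 11.5 0; 46 -17.7 6.52 13.8 0; 46 -17.7 6.52 15.2 0; 46 -17.7 6.52 15.8 0; 46 -17.7 6.52 15.8 0' ; python3 -c "
from slv import *
look(13);st();
crop('scene',13,270,120,410,260,5,'pics/s.png');crop('top',13,150,170,260,280,5,'pics/t.png')
slv(13,473,-47,-2.25,(-30,40),(20,120))"
```

```text
clock: 16.1
eef_pos: [418.7, -44.6, 348.3]
tcp_rot: [-3.141, -0.002, -1.61]
contact_force: [-0.1, 0.1, -1.5]
opening: 0.51
16.2 [419.4 -45.  349.3] [-1.7982e+02 -1.0000e-01 -9.2240e+01] F [-0.1  0.5 -0.9] T [-0.06  0.07  0.02] open 43.6 q6 1.5
n 243 px 325 177 342 217
[[ 32.   22.    7.3  11.3  13.  -10.9  -3.7   5.7]
 [ 40.   18.    8.   10.2  12.6 -10.2  -2.1   6.8]
 [ 48.   26.   -2.5   8.5  10.7 -13.6  -6.1   6.5]
 [ 56.   24.    1.1   7.6  10.1 -13.   -4.9   6. ]
 [ 64.   16.    3.2   8.5  11.6 -13.4  -3.1  19.6]
 [ 72.   27.    2.    6.7  10.4 -16.2  -5.2  17.1]
 [ 80.   36.  -17.1   3.4   8.5 -16.6   0.6  17.6]
 [ 88.   45.  -18.7  -0.    6.9 -13.5   2.7  17.5]
 [ 96.    7.   -9.6  -4.   -0.8 -18.  -11.5  19.3]
 [104.    7.   -9.7  -7.6  -6.  -16.6  15.8  18. ]
 [112.    7.  -13.2 -11.2  -9.8 -17.1  15.1  17.5]]
slope deg 23.5
slope deg 9.9
slope deg 5.3
slope deg -5.3
```

View pics/s.png

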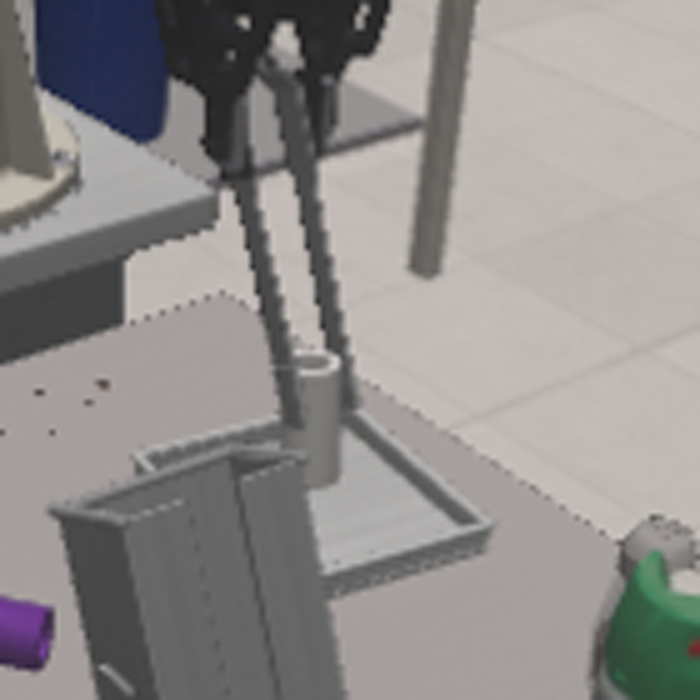

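View pics/t.png

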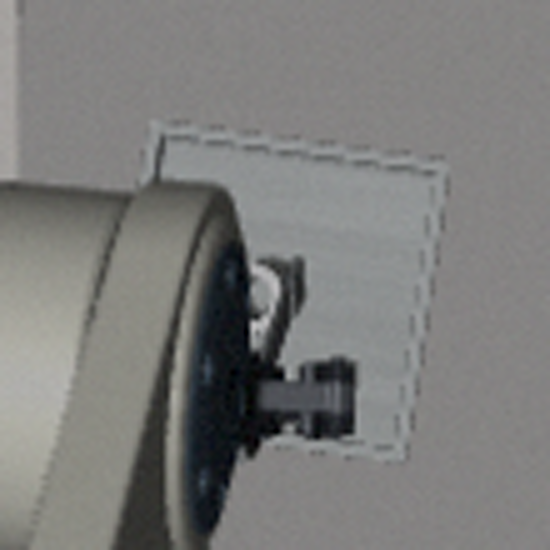

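```bash
python3 -m creep '46 0 0 0.5 0; 46 0 0 1.1 0; 46 0 0 1.6 0; 46 0 0 1.9 0; 46 0 0 1.9 0'; python3 -m creep '46 0 0 0.15 0;46 0 0 0.3 0; 46 0 0 0.3 0'; python3 -m creep '46 0 0 0.15 0;46 0 0 0.3 0; 46 0 0 0.3 0'
```

```text
clock: 16.7
eef_pos: [419.7, -45.1, 330.1]
tcp_rot: [-3.138, -0.002, -1.61]
contact_force: [-0.1, 0.1, -0.9]
opening: 0.511
clock: 17.0
eef_pos: [420.2, -45.1, 327.4]
tcp_rot: [-3.137, -0.002, -1.61]
contact_force: [2.4, 0.2, 2.5]
opening: 0.509
clock: 17.3
eef_pos: [420.4, -45.1, 324.5]
tcp_rot: [-3.136, -0.002, -1.61]
contact_force: [1.4, -0.2, 4.6]
opening: 0.507
```

```bash
python3 -m creep '46 0 0 0.1 0;46 0 0 0.2 0; 46 0 0 0.2 0'; python3 -c "
from slv import *
look(14);st();
crop('scene',14,300,150,380,250,6,'pics/u.png')
slv(14,473,-47,-2.25,(-30,40),(5,90))"
```

```text
clock: 17.6
eef_pos: [420.3, -45.1, 322.5]
tcp_rot: [-3.136, -0.002, -1.61]
contact_force: [0.1, 0.6, 3.9]
opening: 0.509
17.7 [420.3 -45.1 322.5] [-1.7968e+02 -1.0000e-01 -9.2250e+01] F [-0.4  0.1  4.7] T [ 0.12 -0.32  0.01] open 43.1 q6 1.5
n 277 px 327 189 347 231
[[  9.   80.    6.6  22.3  38.8 -17.    5.   24. ]
 [ 17.    9.   10.7  13.4  15.9  -8.3  -3.1   8.7]
 [ 25.   14.    9.1  11.8  13.6  -8.7  -2.8   7.2]
 [ 33.   18.    8.4  11.5  14.2 -10.   -5.    8.9]
 [ 41.   16.    9.4  13.1  14.6 -13.   -1.3  16.5]
 [ 49.   17.    8.4  12.2  14.9 -12.   -7.7  16.6]
 [ 57.   28.   -8.8  10.8  14.5 -14.1  -6.2  17. ]
 [ 65.   59.  -12.4   3.1  13.7 -15.6   1.3  16.4]
 [ 73.   26.  -12.2  -0.3  13.5 -16.2  -1.6  15.9]
 [ 81.    6.   -8.4  -5.5  -4.1 -16.6  14.8  17.8]]
slope deg 20.6
slope deg 14.4
slope deg 12.3
slope deg 2.7
```

View pics/u.png

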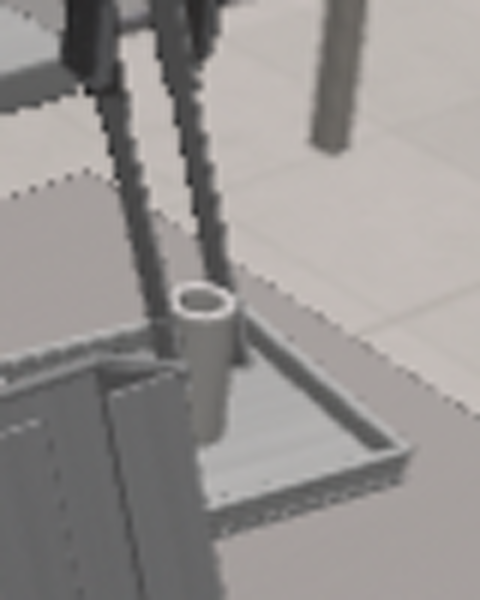

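```bash
python3 -m creep '52 0 0 0 0;53 0 0 0 0; 54 0 0 0 0; 55 0 0 0 0; 56 0 0 0 0; 57 0 0 0 0; 57 0 0 0 0;57 0 0 0 0'; python3 -c "
from slv import *
look(15);st();
crop('scene',15,300,150,380,250,6,'pics/v.png')"
```

```text
clock: 18.5
eef_pos: [420.3, -45.1, 322.5]
tcp_rot: [-3.136, -0.002, -1.61]
contact_force: [0.9, -0.5, 0.0]
opening: 0.57
18.6 [420.3 -45.1 322.5] [-1.7968e+02 -1.0000e-01 -9.2250e+01] F [ 0.4  0.6 -1.1] T [ 0.01  0.01 -0.03] open 48.4 q6 1.5
```

View pics/v.png

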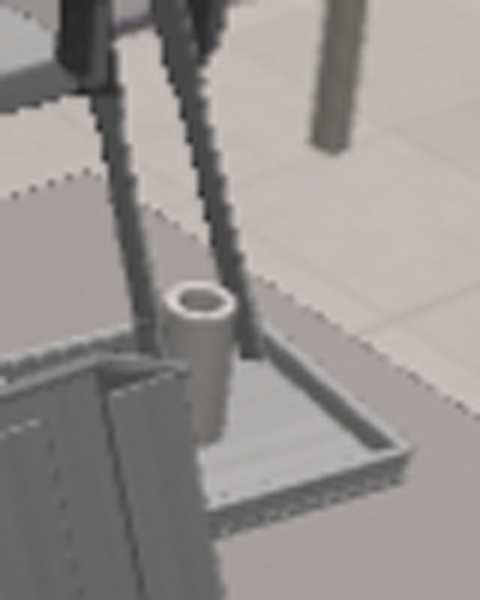

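```bash
python3 -m creep '57 0 0.1 -0.3 0;57 0 0.4 -0.9 0; 57 0 0.8 -1.8 0; 57 0 1.3 -3 0; 57 0 2 -4.5 0; 57 0 2.8 -6.5 0; 57 0 3.2 -9 0; 57 0 3.2 -12 0; 57 0 3.2 -14.5 0; 57 0 3.2 -15.8 0; 57 0 3.2 -15.8 0'; python3 -c "
from tilt import *
from slv import slv
look(16);st();
crop('scene',16,240,80,400,250,4,'pics/w.png')
slv(16,473,-47,-2.25,(-30,40),(5,90))
tilt(16,473,-47,-2.25,200,290,-170,0)"
```

```text
clock: 19.7
eef_pos: [387.4, -43.5, 483.0]
tcp_rot: [-3.131, -0.002, -1.61]
contact_force: [-0.3, -0.4, -1.3]
opening: 0.571
19.8 [386.9 -43.5 480.5] [-1.7964e+02 -1.0000e-01 -9.2250e+01] F [-0.1 -0.1 -1.8] T [-0.04 -0.06  0.02] open 48.4 q6 1.5
n 245 px 327 197 348 231
[[  9.   77.    7.5  25.2  38.9 -15.3   5.1  23.2]
 [ 17.    8.    9.7  12.1  13.9  -7.2  -5.1   8.1]
 [ 25.   13.    8.   11.4  14.1  -8.3  -4.7   6.7]
 [ 33.   14.    8.9  11.2  14.  -11.1  -5.5   5.8]
 [ 41.   13.    9.   11.5  14.7 -11.6  -6.9   8.1]
 [ 49.   20.    5.   11.6  14.8 -11.3  -6.1   7.3]
 [ 57.   25.  -10.5  10.4  14.4 -12.3  -5.7   8.4]
 [ 65.   54.  -13.6  -1.3  13.3 -13.3  -0.4  11.1]
 [ 73.   21.  -12.2   8.4  12.9 -11.7  -1.6  12. ]]
slope deg 22.0
slope deg 14.8
slope deg 16.0
slope deg 3.0
[[206.  -38.1 -26.2 -19.1 -27.4  25.6]
 [218.  -41.9 -31.3 -23.1 -26.5  24.2]
 [230.  -49.6 -37.3 -28.9 -25.3  23.8]
 [242.  -53.4 -42.7 -35.4 -25.7  23.2]
 [254.  -60.7 -49.7 -41.6 -25.2  22.6]
 [266.  -65.  -55.1 -47.9 -24.8  20.9]
 [278.  -71.3 -62.3 -52.6 -24.1  20.2]
 [290.  -75.5 -66.6 -58.7 -23.4  19.5]]
tilt 24.7
tilt 26.3
tilt 25.9
axis x = -0.472 z + 69.3
```

View pics/w.png

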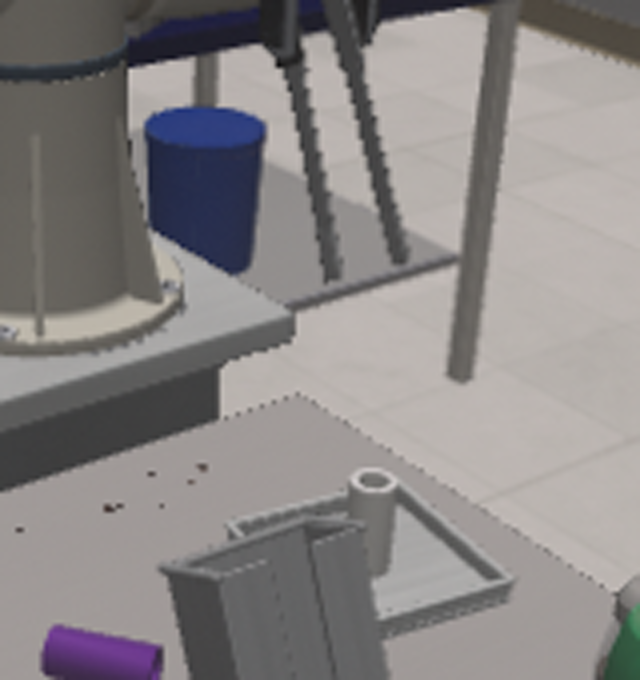

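```bash
python3 -c "
from h import *
goal(449.5,-380.4,480,-99.72)"
```

```text
goal (449.5, -380.4, 480, -99.72) -> cm [33.42 -7.57  0.16] roll 7.5
```

```bash
python3 -m creep '57 1 -0.2 0 0; 57 3 -0.7 0 0.5; 57 6 -1.3 0 1; 57 9 -2 0 2; 57 12 -2.7 0 2.5; 57 15 -3.4 0 3; 57 18 -4.1 0 4; 57 21 -4.8 0 4.5; 57 24 -5.4 0 5.5; 57 27 -6.1 0 6; 57 29.5 -6.7 0 6.5; 57 31.8 -7.2 0 7; 57 33 -7.5 0.1 7.5; 57 33.42 -7.57 0.15 7.5; 57 33.42 -7.57 2 7.5;57 33.42 -7.57 4.5 7.5; 57 33.42 -7.57 7 7.5; 57 33.42 -7.57 9 7.5; 57 33.42 -7.57 9.5 7.5; 57 33.42 -7.57 9.5 7.5'; python3 -c "
from tilt import *
look(17);st();
crop('scene',17,150,110,290,300,3.1,'pics/x.png')
tilt(17,502.7,-389.6,-9.8,122,205,-90,20)"
```

```text
clock: 21.8
eef_pos: [449.8, -380.0, 386.0]
tcp_rot: [-3.137, 0.0, -1.74]
contact_force: [0.6, -0.0, -0.8]
opening: 0.57
21.9 [ 450.3 -380.5  387.6] [-1.7957e+02 -8.0000e-02 -9.9730e+01] F [ 0.3 -0.9 -1.1] T [ 0.   -0.01 -0.04] open 48.5 q6 1.03
[[128.  -15.4  -1.5   4.  -25.2  25.2]
 [140.  -20.9  -8.   -3.2 -24.2  24.1]
 [152.  -26.6 -13.4  -7.7 -23.7  23.7]
 [164.  -30.6 -19.  -13.9 -23.4  22.9]
 [176.  -38.9 -25.5 -21.  -23.5  22.8]
 [188.  -43.1 -31.5 -25.9 -22.9  22.5]
 [200.  -55.3 -37.6 -31.9 -22.9  21.2]]
tilt 27.7
tilt 26.5
tilt 26.3
axis x = -0.510 z + 60.1
```

View pics/x.png

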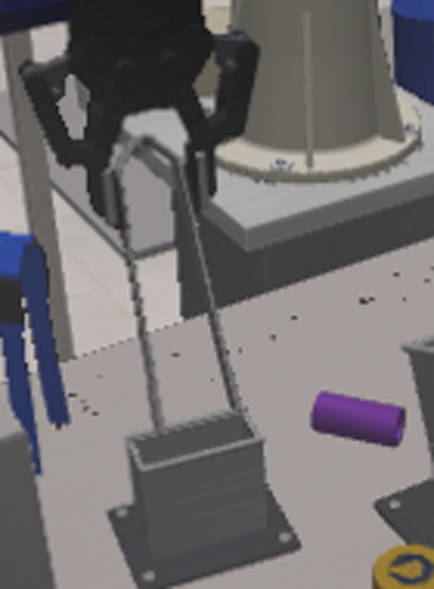

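```bash
python3 -m creep '57 0 0.2 0.5 0; 57 0 0.2 1.4 0; 57 0 0.2 2.3 0; 57 0 0.2 3.1 0; 57 0 0.2 3.5 0; 57 0 0.2 3.5 0'; python3 -c "
from tilt import *
look(18);st();
crop('scene',18,150,110,290,300,3.1,'pics/y.png')"
```

```text
clock: 22.5
eef_pos: [448.4, -380.2, 351.6]
tcp_rot: [-3.135, -0.001, -1.741]
contact_force: [0.7, 0.1, -1.3]
opening: 0.568
22.6 [ 448.7 -380.4  352.5] [-1.7958e+02 -8.0000e-02 -9.9730e+01] F [ 0.5 -0.2 -1.5] T [-0.   -0.01 -0.01] open 48.7 q6 1.03
```

View pics/y.png

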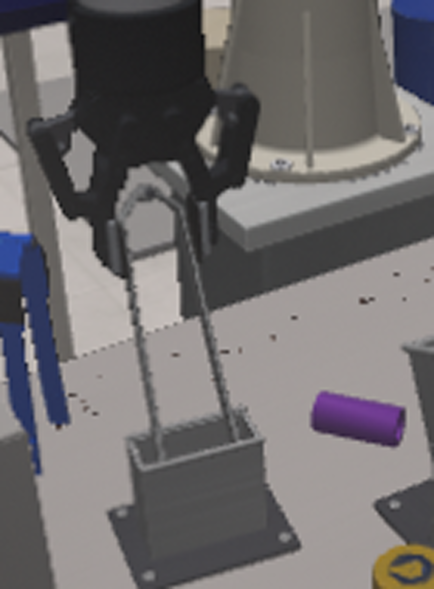

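```bash
python3 -m creep '57 0 -0.3 0 0; 57 0 -0.9 -0.25 0; 57 0 -1.45 -0.5 0; 57 0 -2 -0.7 0; 57 0 -2.57 -0.85 0; 57 0 -3.1 -1 0; 57 0 -3.7 -1.1 0; 57 0 -4.3 -1.2 0; 57 0 -4.9 -1.25 0; 57 0 -5.5 -1.3 0; 57 0 -6.05 -1.3 0; 57 0 -6.05 -1.3 0'; python3 -c "
from tilt import *
look(19);st();
crop('scene',19,150,110,290,300,3.1,'pics/z.png')
tilt(19,502.7,-389.6,-9.8,88,175,-50,40)"
```

```text
clock: 23.8
eef_pos: [508.9, -390.7, 365.9]
tcp_rot: [-3.134, -0.002, -1.74]
contact_force: [-0.6, 0.0, -1.1]
opening: 0.572
23.9 [ 508.3 -390.5  365.8] [-1.7959e+02 -8.0000e-02 -9.9720e+01] F [ 0.1 -0.8 -1.9] T [-0.02  0.02  0.03] open 48.7 q6 1.08
[[ 94.    2.7  12.6  15.8 -27.6  23.5]
 [106.    0.8  11.2  15.9 -26.1  22.3]
 [118.    2.8  13.5  16.1 -25.7  22.5]
 [130.   -0.2  11.8  15.8 -25.4  21.8]
 [142.    1.4  13.7  16.4 -24.9  22.1]
 [154.    2.3  13.5  16.6 -24.4  21. ]
 [166.    2.   12.6  15.9 -24.   21.2]
 [178.    4.5  13.1  15.8 -23.6  21.3]]
tilt -1.0
tilt -0.7
tilt -0.1
axis x = 0.010 z + 7.7
```

View pics/z.png

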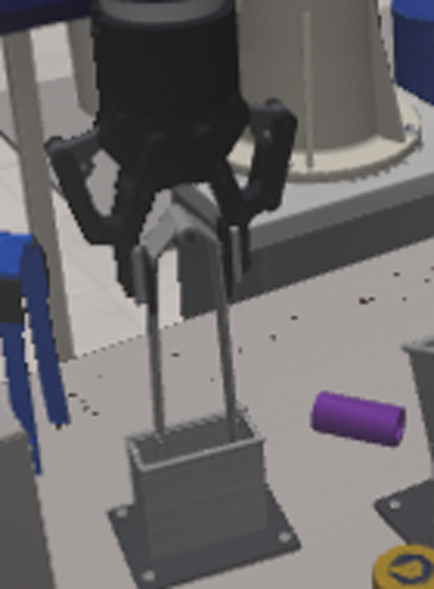

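```bash
python3 -m creep '57 -0.05 0.3 0 0; 57 -0.1 0.55 0.3 0; 57 -0.1 0.55 1.1 0; 57 -0.1 0.55 2.1 0; 57 -0.1 0.55 3.1 0; 57 -0.1 0.55 4.1 0; 57 -0.1 0.55 5 0; 57 -0.1 0.55 5.6 0; 57 -0.1 0.55 5.6 0'; python3 -m creep '57 0 0 0.2 0; 57 0 0 0.4 0; 57 0 0 0.4 0'
```

```text
clock: 24.8
eef_pos: [503.2, -388.5, 308.5]
tcp_rot: [-3.136, -0.001, -1.74]
contact_force: [-0.3, 0.2, -0.8]
opening: 0.572
clock: 25.1
eef_pos: [503.7, -388.9, 305.6]
tcp_rot: [-3.134, -0.002, -1.741]
contact_force: [0.2, -1.2, 4.0]
opening: 0.571
```

Tips are on the caddy floor (4 N). Release slowly and back off.

```bash
python3 -m creep '58 0 0 0 0; 59 0 0 0 0; 61 0 0 0 0; 64 0 0 0 0; 70 0 0 0 0; 80 0 0 0 0; 90 0 0 0 0; 100 0 0 0 0; 100 0 0 0 0; 100 0 0 0 0; 100 0 0 -0.5 0; 100 0 0 -1.5 0; 100 0 0 -3.5 0; 100 0 0 -6 0; 100 0 0 -8.5 0; 100 0 0 -10.5 0; 100 0 0 -12 0; 100 0 0 -12 0'; python3 -c "
from h import *
goal(300,-250,430,-99.72)
look(20);st();crop('scene',20,150,110,290,300,3.1,'pics/aa.png')"
```

```text
clock: 26.9
eef_pos: [503.2, -388.9, 428.5]
tcp_rot: [-3.13, -0.004, -1.741]
contact_force: [-0.4, 0.0, -0.5]
opening: 1.002
goal (300, -250, 430, -99.72) -> cm [-10.26  22.37  -0.44] roll -0.0
27.0 [ 502.7 -388.5  425.4] [-1.7956e+02 -9.0000e-02 -9.9720e+01] F [-0.1  0.2  0.2] T [ 0.02 -0.03 -0.03] open 84.6 q6 1.08
```

View pics/aa.png

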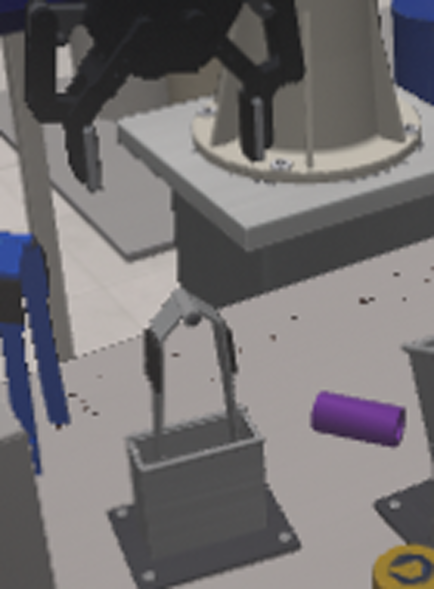

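Tongs stand upright in the caddy. I'll back away to see everything from the top.

```bash
python3 -m creep '100 -0.5 1 0 0; 100 -1.7 3.7 0 0; 100 -3.3 7.2 0 0; 100 -4.9 10.7 0 0; 100 -6.5 14.2 0 0; 100 -8.1 17.7 0 0; 100 -9.5 20.7 0 0; 100 -10.2 22.3 0 0; 100 -10.2 22.3 0 0'; python3 -c "
from tilt import *
from slv import slv
look(21);st();crop('top',21,150,60,500,330,2.2,'pics/ab.png');crop('scene',21,130,160,390,330,3,'pics/ac.png')
slv(21,473,-47,-2.25,(-30,40),(5,90))
tilt(21,502.7,-389.6,-9.8,88,165,-50,40)"
```

```text
clock: 27.9
eef_pos: [297.7, -248.5, 422.4]
tcp_rot: [-3.136, -0.0, -1.741]
contact_force: [0.4, -0.2, -0.2]
opening: 1.006
28.0 [ 299.9 -250.1  423.2] [-1.7956e+02 -9.0000e-02 -9.9730e+01] F [-0.4 -1.2  0.4] T [-0.01  0.04  0.03] open 85.1 q6 1.04
n 257 px 327 197 348 231
[[  9.   85.    7.   26.3  38.9 -17.6   5.4  23.6]
 [ 17.   11.   10.3  12.1  13.5  -8.8  -4.9   8.6]
 [ 25.   12.    9.5  11.7  14.2  -9.1  -4.4   7.5]
 [ 33.   12.    8.7  11.9  13.7 -11.3  -6.5   5.2]
 [ 41.   17.    8.9  11.8  15.8 -10.8  -5.3   9.1]
 [ 49.   19.    6.4  10.5  13.1 -12.5  -5.3   6.9]
 [ 57.   25.  -10.6  10.6  13.7 -14.6  -4.6  10.2]
 [ 65.   50.  -12.6   1.6  13.8 -13.6  -2.4  10.9]
 [ 73.   26.  -12.9   1.9  14.  -13.5  -0.2  10.8]]
slope deg 21.7
slope deg 15.5
slope deg 11.8
slope deg 1.7
[[ 94.   -4.2   7.1   9.7 -25.9  25.4]
 [106.   -3.4   6.9  10.5 -25.3  24.2]
 [118.   -1.9   5.7  10.5 -24.2  23.3]
 [130.   -7.2  10.8  13.4 -26.   24.1]
 [142.   -7.3  11.2  14.5 -25.9  24. ]
 [154.   -8.2  11.4  14.1 -24.9  23.1]
 [166.   -7.2   6.9  13.3 -24.1  23.2]]
tilt 4.1
tilt -2.4
tilt -3.7
axis x = -0.003 z + 3.7
```

View pics/ab.png

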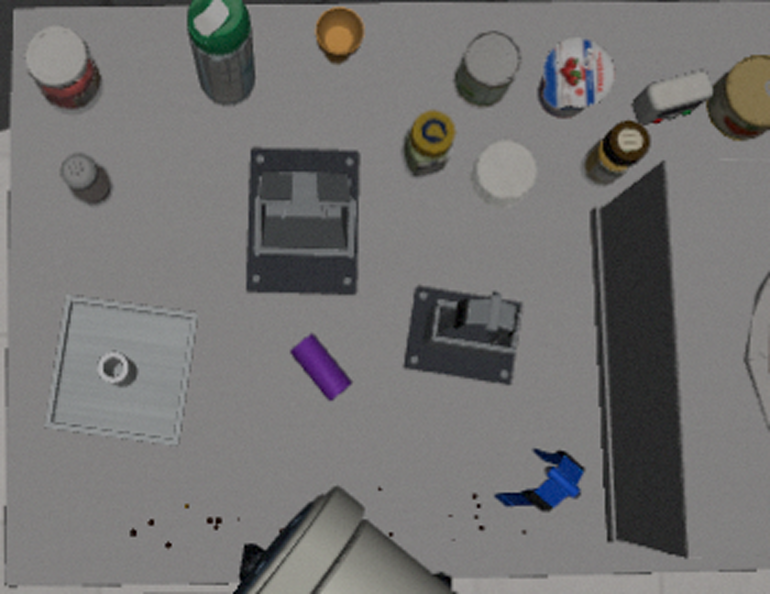

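View pics/ac.png

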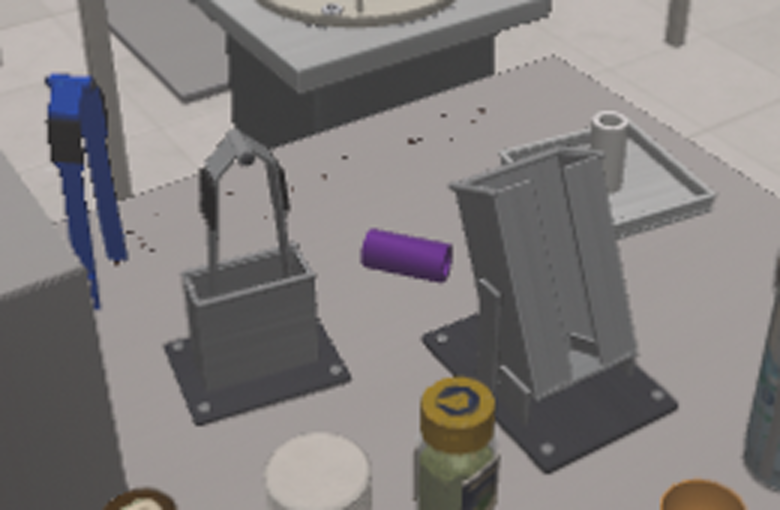

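The sleeve stands in the tray at about (115,368), the steel tongs are upright in the caddy at about (490,315), and the jars, cups and purple look-alike are where they began.

```bash
python3 -c "
from h import *
sign_off();st()"
```

```text
the job is handed in; nothing more can be done
the job is handed in; nothing more can be done
```

The job is done and handed in, with the robot clock at about 28 s of the 61 s allowed.

**What I did**
- I took the steel tongs from the caddy and tilted them about 25° in the grip, against the caddy's slot, because the tool itself can only point straight down.
- I reached into the pocket, squeezed the tongs shut on the sleeve and drew it out. The fingers never touched it.
- I turned the sleeve nearly upright in the tips by pressing it lightly against the pocket's outer rim. I then set it down and released it in the tray.
- I straightened the tongs against the caddy slot, lowered them tips down onto its floor and let go.

**Last checks**
- **Sleeve:** it is near the middle of the tray, well inside the rim. Its front face reads x = 13 to 16 mm at every height, so it is upright.
- **Tongs:** they look upright and centred in the caddy, resting on the floor. The fitted edges gave between -4 and +4 degrees, which I put down to depth noise along the edges, as the fitted centre line is vertical.
- **Surroundings:** the jars, cups and purple look-alike sit where they started in the before and after pictures, judged by eye.
- **Forces:** none of the readings I took was above about 7 N, and the robot was clear of everything at hand-in.

**Checks that disagreed**
- The overall slope fit for the sleeve reads 12 to 22 degrees, because it mixes in points from the tray floor and the inside of the bore. I relied on the front face and the pictures instead.
- The two cameras differ by about 1 to 2 mm.

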